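# Load a cream bottle in the squaring cradle and hold its spring dial on the third notch

### The job

Lay the loose cream bottle in the empty slot of the squaring cradle with its brown cap towards the dial, the same way round as the bottle already lying there, and let go of it. Then grip the dial and turn it clockwise (seen from above) past its first two notches to the third, so that both bottles are pushed up towards the end stop, and finish while still gripping the dial and holding it there against its return spring. Leave the other things on the table where they are.

Things in the scene. Friction and masses are not known exactly. Their poses are not given: they have to be found in the camera images.
- cradle: Grey squaring cradle fixed to the table, 180 (x) x 310 (y) x 68 mm; origin at the centre of its underside, y axis along it from the dial housing (160 mm wide, 52 mm high, y -155 to -55 mm) to the upright end stop (inner face at y = +140 mm, 68 mm high). Two slots run along y between them, side by side at x = -45 and +45 mm. Base plate 10 mm thick.
- dial_grip (a point): Grip point on the dial's vertical axis (cradle x = 0, y = -105 mm), 82 mm above the table. Black disc of 60 mm diameter (top 61 mm above the table) with an upright grip bar 50 mm long, 14 mm thick, top at 89 mm. Turns with the dial: its x axis runs along the bar to the end with the white line; at rest it is 0.6 rad counter-clockwise (from above) of the cradle's x.
- dial (a joint): Dial angle, rad: 0 at rest, grows clockwise seen from above. Notches at 0.4, 0.8 and 1.2 (raised ticks on the housing, the third the longest); solid stop at 1.3. A spring (0.045 N m at rest, 0.15 N m at the third notch, some 0.1 more while bottles are pushed) turns it back to 0 from every notch once let go.
- pusher_face (a point): Centre of the face of the aluminium pusher plate (150 mm wide, top 61 mm above the table) in front of the dial housing, at cradle y = -38 mm at rest. Turning the dial drives it 20 mm per rad towards the end stop (24 mm at the third notch); it pushes the bottles lengthwise along their slots.
- empty_slot (a point): Where the loose bottle's centre should lie when put into the empty slot: on the slot's axis, 46 mm above the table, midway between pusher and end stop (178 mm apart at rest). Axes as the cradle's: -y towards the dial. The slot is two black V-blocks, 18 mm wide, tops 36 mm high, 44 mm before and 56 mm beyond this point; between them only the base plate, room for fingers.
- loaded_slot (a point): The same point of the other slot (cradle x = +45 mm), where the loaded bottle lies.
- loose_center (a point): Centre of the loose cream bottle: a round white bottle with a brown dome cap, lying on its side on the table to the left of the cradle, 39 mm in diameter and 150 mm long, 0.12 to 0.24 kg. Its y axis runs along the bottle; the cap is at the -y end.
- loose_cap (a point): Tip of the loose bottle's brown cap, on the bottle's axis, 75 mm from its centre.
- loaded_center (a point): Centre of the like cream bottle that already lies in the other slot of the cradle, cap towards the dial; axes as for the loose one.
- loaded_cap (a point): Tip of the loaded bottle's cap.
- loose_bottle: The loose cream bottle itself; origin 19.5 mm from its axis, half-way along, underneath while it lies on the table.
- tape_roll: Bystander: brown roll of packing tape, 96 mm across, 48 mm high; origin under its centre.
- lotion: Bystander: white lotion bottle with black pump, 70 mm across, 200 mm high, behind; origin under its centre.
- cologne: Bystander: pale cologne bottle with white cap, 50 x 86 x 216 mm, behind; origin under its centre.
- soap: Bystander: clear blue soap bottle with pump, 57 x 71 x 195 mm, behind on the right; origin under its centre.
- notebook: Bystander: black notebook lying on the right, 210 x 153 x 16 mm; origin under its centre.
- marker: Bystander: green and white marker pen lying on the right, 135 mm long, 16 mm high; origin under its centre.
- scissors: Bystander: scissors with red handles lying far left, 199 mm long, 9 mm high; origin under its centre.
Things that resemble listed ones, but are neither listed nor needed, are in the scene too. Leave any pink look-alike of the loose_bottle alone.

How it is judged:
By the outcome, as a careful person would: the job done as asked, in the order asked, and still so for the second after the job is handed in, while the arm keeps its last pose, push and grip.
It also fails if it takes over 46 s, if anything falls off the work surface, if the arm or the gripper's body presses on something with over 40 N, if the wrist force passes 120 N, or if a joint passes its speed limit or range.

### The arm

A 6-joint arm with a two-finger parallel gripper is mounted at the origin on a cart in front of the work surface, level with it; the furniture and walls round the work are solid. World frame = base frame: x ahead of the robot, y to its left, z up, the work surface at z = 0. Lengths are in m, angles in rad, forces in N, time in s.
With the tool pointing down it reaches from about 0.25 to 0.775 m from the base axis. Payload 8.9 kg.
Tool frame: the origin (TCP) lies midway between the tips of the shut fingers; the grasp point (between the pads) lies robot.hold_point_z behind it (robot.hold_point_z is the distance from the TCP to the grasp point, in m); z points along the fingers, y is the line along which they close (so a half turn about z gives the same grasp; the last joint's range is limited). The gripper opens to 85 mm and grips with 20 to 120 N. Pads are 22 mm wide; open, the fingers measure 114 mm over their backs; the gripper's body (76 mm by 85 mm) begins 54 mm behind the grasp point. The pads swing forward as they close: fully open they stand 13 mm farther back than shut.
Start: joints at [1.027, 0.291, -0.153, 1.127, 0, 1.431], TCP at [0.207, 0.483, 0.231] pointing down, gripper open.
Joint ranges: [-2.52, 2.52], [-0.91, 1.74], [-1.3, 1.37], [-1.96, 2.02], [-1.52, 1.47], [-3.14, 3.14]. Speed limits (rad/s): [2.22, 2.22, 2.79, 3.14, 3.14, 3.14].

### API

Orientations are given as a rotation vector (axis times angle).
In Python, from cell import robot gives the robot as it stands.
- The arm moves only by the shell command python3 -m jog 'ROWS'. ROWS is JSON, a list of rows, each an object of numbers: "claw": the opening, from 0 (shut) to 1 (fully open); "x", "y", "z": the shift along the tool's x, y, z in m; "twist": the turn about the tool's z in rad. A call has exactly 8 rows; each row shifts and turns the commanded pose from where the row before left it, along the tool's axes as they then stand; what a row does not reach is not made up. A row lasts 1/10 s, in which the tool goes at most 50 mm and 8.59 degrees, less where a joint would pass 70% of its speed; a pose out of reach is approached as far as the arm can. A call is refused whole if a number of a shift passes 0.05 or a number of a turn 0.15, either way. A call with a gripper value outside its range is refused whole. The fingers move at their own pace and stop on an object; the grip force is fixed at half the most. Time passes only in rows, so rows that do not move let the fingers close, or fill a call up. It gives the time, the measured TCP pose, the force, the opening and the grip force at its end, in the units of the state.
- robot.state(): the state, without advancing time (a new reading comes with each control period).
- robot.grab_frame(name): name is "scene" or "top" or "wrist"; returns (picture, depth): 480x640x3 uint8, red, green, blue; 480x640 float32, m along the optical axis (not along the pixel's ray), 0 where there is no reading.
- robot.camera_model(name): a dict with "mtx" (3x3 intrinsics, pixels), "eye" and "orientation" of the camera in the world. Camera axes: x right, y down, z forward; pixel columns grow to the right and rows downward; lengths in m; the calibration is good to about 2 mm. A picture is of the moment at which its call begins: read the wrist's pose just before it. camera_model takes no time and is no camera call; for the wrist camera it gives the pose at the moment of the call.
- robot.sign_off(): hands the job in; it is judged then, once.
Trained networks look in the newest picture that a camera, given by its name, has taken for a name from the list of things; names that differ only in an ending like _2 or _b are one class to them, and where a whole thing is asked for, a point or a joint stands for the part that bears it (a point fixed in the world has none). Each returns a list of dicts, best first, with "score" (0 to 1); they miss things now and then, are a little off and sometimes report something else, mostly with a low value. They report only what shows in the picture. A call takes as long as a camera call. They do not tell look-alikes from the thing itself.
- robot.recognise(camera, query): "box" ([left, top, width, height] in pixels, round what is visible of it).
- robot.trace(camera, query): "mask" (480x640 bool, what is visible of it) and "box" ([left, top, width, height] in pixels, round what is visible of it).
- robot.pinpoint(camera, query): "location" ([column, row] in pixels: a listed point, or the origin of a listed thing).
The state is a dict: "time_s": time; "joint_pos": joint angles; "dq": joint speeds; "tau": joint torques, N m; "eef_pos": TCP position; "tcp_rot": TCP orientation; "contact_force": force on the tool from outside, world axes, zero at the start; "ft_torque": the same for the moment, N m; "grip_width": opening from 0.0 (shut) to 1.0 (fully open); "gripper_force": force on a finger pad.
Only numpy, scipy, OpenCV 4.12 (cv2) and the standard library are available. Lean on these libraries where they do the work, as an engineer would, in place of code of your own. Each camera call takes 0.05 s, during which the arm holds its last target. There are 200 camera calls.

## Working session

There is one attempt and no reset: what is moved stays moved. The work goes in short steps, Python scripts to look and compute and a shell command to move; the robot and the scene stay as the last step left them, time stands still between calls to the robot, and variables do not carry over. Pictures are saved under pics/ and viewed, at most 10 in all, crops included, and the job is handed in when it is done.

```bash
ls; mkdir -p pics; cat > h.py <<'E'
import numpy as np, cv2
from scipy.spatial.transform import Rotation as R
from cell import robot
def Rm(o):
    o=np.array(o,float)
    return o if o.shape==(3,3) else (R.from_rotvec(o).as_matrix() if o.size==3 else R.from_quat(o).as_matrix())
def ray(cam,px,m=None):
    m=m or robot.camera_model(cam); K=np.array(m['mtx'])
    d=Rm(m['orientation'])@np.linalg.inv(K)@np.array([px[0],px[1],1.])
    return np.array(m['eye']),d
def at_z(cam,px,z,m=None):
    e,d=ray(cam,px,m); return e+d*(z-e[2])/d[2]
def cloud(cam,dep,m=None):
    m=m or robot.camera_model(cam); K=np.array(m['mtx'])
    v,u=np.mgrid[:480,:640]; P=np.stack([u,v,np.ones_like(u)],-1)@np.linalg.inv(K).T*dep[...,None]
    return P@Rm(m['orientation']).T+np.array(m['eye'])
def save(img,n): cv2.imwrite('pics/'+n,img[...,::-1])
E
python3 - <<'E'
from h import *
print(robot.state(), robot.hold_point_z)
for c in ['top','scene']:
    im,d=robot.grab_frame(c); save(im,c+'1.png'); np.save(c+'d.npy',d); np.save(c+'i.npy',im)
    m=robot.camera_model(c);print(c,m)
    for q in ['loose_center','loose_cap','loaded_center','loaded_cap','empty_slot','dial_grip','cradle','loaded_slot','pusher_face']:
        print(q,[(np.round(r['location']).tolist(),round(r['score'],2)) for r in robot.pinpoint(c,q)])
E
```

```text
pics
{'time_s': 0.0, 'joint_pos': array([ 1.02668600e+00,  2.91281350e-01, -1.54181364e-01,  1.12672411e+00,
        1.96886403e-05,  1.43148531e+00]), 'dq': array([ 0.00025088,  0.00169365, -0.00065683, -0.00038241,  0.00072718,
       -0.00046292]), 'tau': array([ 9.33620468e-04, -5.37148082e+01,  3.31366074e+01,  1.62884162e-02,
       -2.78681364e-04,  4.20276217e-05]), 'eef_pos': array([0.20650845, 0.4821581 , 0.23071123]), 'tcp_rot': array([-6.31427266e-01, -3.07698811e+00,  2.04722468e-03]), 'contact_force': array([ 0.05035815, -0.17836013,  0.50803989]), 'ft_torque': array([ 0.01484787, -0.04325085, -0.00073567]), 'gripper_force': 0.0, 'grip_width': 0.9993067002336228} 0.0187
top {'mtx': array([[538.14878966,   0.        , 322.66899712],
       [  0.        , 538.14878966, 235.01428238],
       [  0.        ,   0.        ,   1.        ]]), 'eye': array([0.40709422, 0.11188672, 1.87297952]), 'orientation': array([-2.1961504 ,  2.14817185, -0.09219031])}
loose_center [([262.0, 254.0], 0.8)]
loose_cap [([255.0, 231.0], 0.69), ([163.0, 232.0], 0.6)]
loaded_center [([363.0, 250.0]
[... 324 characters left out ...]
'mtx': array([[621.16955988,   0.        , 322.24006339],
       [  0.        , 621.16955988, 235.25838978],
       [  0.        ,   0.        ,   1.        ]]), 'eye': array([-0.16851238, -0.75999647,  1.3885274 ]), 'orientation': array([-2.30354621,  0.83209328, -0.30254705])}
loose_center [([270.0, 216.0], 0.91), ([206.0, 161.0], 0.72)]
loose_cap [([284.0, 199.0], 0.96), ([224.0, 152.0], 0.75), ([331.0, 298.0], 0.43)]
loaded_center [([347.0, 278.0], 0.82)]
loaded_cap [([375.0, 292.0], 0.88)]
empty_slot [([331.0, 296.0], 0.64)]
dial_grip [([391.0, 315.0], 0.61), ([211.0, 193.0], 0.22)]
cradle [([352.0, 313.0], 0.57)]
loaded_slot [([352.0, 279.0], 0.78)]
pusher_face [([371.0, 307.0], 0.93)]
```

```bash
python3 - <<'E'
from h import *
im=np.load('topi.npy'); c=im[170:340,130:500]; save(cv2.resize(c,None,fx=2.16,fy=2.16,interpolation=cv2.INTER_CUBIC),'topc.png')
E
```

```text
(no output)
```

View pics/topc.png

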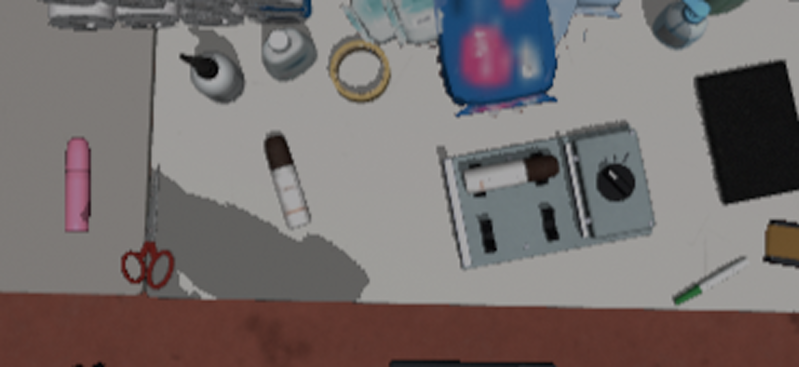

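View pics/scene1.png

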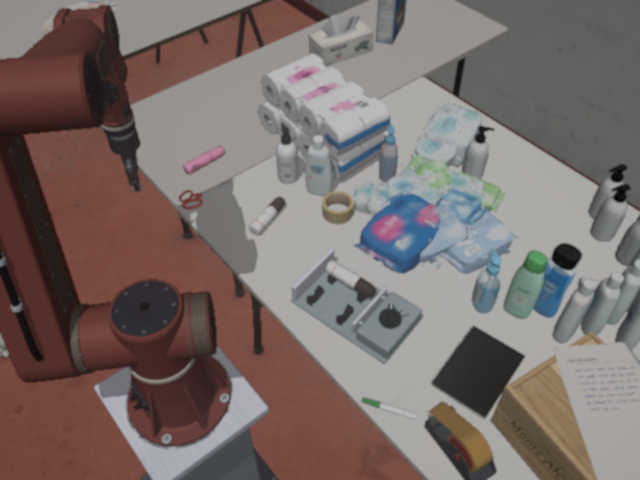

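The candidates are the white bottle with a brown cap at top px (262,254) and the pink one at (165,255). The white one, left of the cradle with its cap at about (258,233), fits the description. The cradle is at about (380,263) with the dial on its right (−y). The empty slot is the near one, towards the robot.

```bash
python3 - <<'E'
from h import *
im,d=robot.grab_frame('top'); P=cloud('top',d)
r=robot.trace('top','loose_center')
for k in r[:2]:
    m=k['mask']&(d>0); Q=P[m]; q=Q[Q[:,2]>0.012]
    (c,s,a)=cv2.minAreaRect(q[:,:2].astype(np.float32)); print('loose',k['score'],k['box'],c,s,a,np.percentile(Q[:,2],[5,50,95]))
r=robot.trace('top','cradle')
k=r[0];Q=P[k['mask']&(d>0)]; print('cradle',k['score'],cv2.minAreaRect(Q[:,:2].astype(np.float32)),np.percentile(Q[:,2],[5,50,95]))
for n,px,z in [('loose_c',(262,254),.02),('loose_cap',(255,231),.02),('loadedc',(363,250),.046),('loadedcap',(391-7,248),.046),('dial',(413,257),.08)]: print(n,at_z('top',px,z).round(3))
for n,px,z in [('loose_c',(270,216),.02),('loose_cap',(284,199),.02),('loadedc',(347,278),.046),('loadedcap',(375,292),.046),('dial',(391,315),.08),('empty',(331,296),.046)]: print(n,at_z('scene',px,z).round(3))
m=robot.camera_model('wrist');s=robot.state();T=Rm(s['tcp_rot']);print(T.round(3))
print('wrist in tool', T.T@(m['eye']-s['eef_pos']), (T.T@Rm(m['orientation'])).round(3), m['mtx'])
E
```

```text
loose 0.9 [254.7, 231.7, 17.7, 43.1] (0.5052849650382996, 0.33099624514579773) (0.14761969447135925, 0.036990001797676086) 19.095985412597656 [0.02377966 0.0351098  0.04421061]
loose 0.63 [159.5, 235.3, 10.9, 44.4] (0.49250972270965576, 0.6640686392784119) (0.14868515729904175, 0.0393606461584568) 2.129796028137207 [0.01794672 0.03258351 0.04145655]
cradle 0.72 ((0.49026864767074585, -0.0849987119436264), (0.1829357147216797, 0.31210100650787354), 11.29976749420166) [0.00409377 0.01850636 0.0671246 ]
loose_c [0.505 0.332 0.02 ]
loose_cap [0.584 0.359 0.02 ]
loadedc [ 0.525 -0.014  0.046]
loadedcap [ 0.533 -0.085  0.046]
dial [ 0.503 -0.178  0.08 ]
loose_c [0.511 0.322 0.02 ]
loose_cap [0.587 0.352 0.02 ]
loadedc [ 0.522 -0.016  0.046]
loadedcap [ 0.549 -0.098  0.046]
dial [ 0.513 -0.193  0.08 ]
empty [ 0.451 -0.034  0.046]
[[-0.919  0.394 -0.   ]
 [ 0.394  0.919 -0.   ]
 [ 0.    -0.    -1.   ]]
wrist in tool [ 8.32850864e-02  8.39695523e-05 -1.43646685e-01] [[-0.001 -0.946 -0.325]
 [ 1.    -0.001  0.   ]
 [-0.    -0.325  0.946]] [[373.16474283   0.         323.40428157]
 [  0.         373.16474283 233.44029117]
 [  0.           0.           1.        ]]
```

```bash
python3 -m jog '[{"x":-0.042,"y":-0.003},{"x":-0.042,"y":-0.003},{"x":-0.042,"y":-0.003},{"x":-0.042,"y":-0.003},{"x":-0.042,"y":-0.003},{"x":-0.042,"y":-0.003},{"x":-0.042,"y":-0.002},{"x":-0.043,"y":-0.001}]'
python3 -m jog '[{"twist":-0.148},{"twist":-0.148},{"twist":-0.148},{"twist":-0.148},{"twist":-0.146},{"z":0.02},{"z":0.02},{}]'
cat >> h.py <<'E'
def tool():
    s=robot.state(); T=Rm(s['tcp_rot']); return s['eef_pos'],T
def togo(goal,yaw):
    "tool-frame shift to goal at current orientation, and twist so that tool x has the yaw (deg), mod 180"
    p,T=tool(); y0=np.degrees(np.arctan2(T[1,0],T[0,0])); d=(yaw-y0+180)%360-180
    print('tcp',p.round(4),'yaw',round(y0,2),'shift now',(T.T@(np.array(goal)-p)).round(4),'twist',round(-np.radians(d),4),'t',round(robot.state()['time_s'],2))
    a=np.radians(yaw);x=np.array([np.cos(a),np.sin(a),0]);y=np.array([np.sin(a),-np.cos(a),0])
    print(' shift after twist',np.round([x@(goal-p),y@(goal-p),-(goal-p)[2]],4))
E
python3 - <<'E'
from h import *
togo(np.array([.508,.33,.2]),199.1)
m=robot.camera_model('wrist');im,d=robot.grab_frame('wrist');save(im,'w1.png');P=cloud('wrist',d,m)
for k in robot.trace('wrist','loose_center')[:2]:
    Q=P[k['mask']&(d>0)];q=Q[Q[:,2]>.01];(c,s,a)=cv2.minAreaRect(q[:,:2].astype(np.float32));print(k['score'],k['box'],c,s,a,np.percentile(Q[:,2],[5,50,97]))
for n in ['loose_center','loose_cap']:
    for r in robot.pinpoint('wrist',n)[:2]: print(n,r['score'],r['location'],at_z('wrist',r['location'],.02,m).round(4))
E
```

```text
tcp [0.2067 0.4826 0.2313] yaw 156.81 shift now [-0.337  -0.0216  0.0313] twist -0.7382 t 1.15
 shift after twist [-0.2348 -0.2427  0.0313]
0.85 [539.0, 301.5, 61.9, 85.0] (0.3727515935897827, 0.6325957775115967) (0.33443373441696167, 0.06221630796790123) 18.05010414123535 [0.01022226 0.03362765 0.03875496]
0.57 [259.5, 410.6, 41.4, 17.8] (0.4447516202926636, 0.3216295540332794) (0.046238385140895844, 0.023331495001912117) 64.63796997070312 [0.00908941 0.02071698 0.03191374]
loose_center 0.78 [571.6, 360.0] [0.4937 0.667  0.02  ]invalid input at $[0]: expected keys claw, x, y, z, twist
invalid input at $[0]: expected keys claw, x, y, z, twist
```

```bash
python3 -m jog '[{"claw":1,"x":-0.042,"y":-0.003,"z":0,"twist":0},{"claw":1,"x":-0.042,"y":-0.003,"z":0,"twist":0},{"claw":1,"x":-0.042,"y":-0.003,"z":0,"twist":0},{"claw":1,"x":-0.042,"y":-0.003,"z":0,"twist":0},{"claw":1,"x":-0.042,"y":-0.003,"z":0,"twist":0},{"claw":1,"x":-0.042,"y":-0.003,"z":0,"twist":0},{"claw":1,"x":-0.042,"y":-0.002,"z":0,"twist":0},{"claw":1,"x":-0.043,"y":-0.001,"z":0,"twist":0}]'
python3 -m jog '[{"claw":1,"x":0,"y":0,"z":0,"twist":-0.148},{"claw":1,"x":0,"y":0,"z":0,"twist":-0.148},{"claw":1,"x":0,"y":0,"z":0,"twist":-0.148},{"claw":1,"x":0,"y":0,"z":0,"twist":-0.148},{"claw":1,"x":0,"y":0,"z":0,"twist":-0.146},{"claw":1,"x":0,"y":0,"z":0.02,"twist":0},{"claw":1,"x":0,"y":0,"z":0,"twist":0},{"claw":1,"x":0,"y":0,"z":0,"twist":0}]'
cat > look.py <<'E'
from h import *
togo(np.array([.508,.33,.2]),199.1)
m=robot.camera_model('wrist');im,d=robot.grab_frame('wrist');save(im,'w1.png');P=cloud('wrist',d,m)
for k in robot.trace('wrist','loose_center')[:2]:
    Q=P[k['mask']&(d>0)];q=Q[Q[:,2]>.01];(c,s,a)=cv2.minAreaRect(q[:,:2].astype(np.float32));print(k['score'],k['box'],c,s,a,np.percentile(Q[:,2],[5,50,97]))
for n in ['loose_center','loose_cap']:
    for r in robot.pinpoint('wrist',n)[:2]: print(n,r['score'],r['location'],at_z('wrist',r['location'],.02,m).round(4))
E
python3 look.py
```

```text
time_s: 2.15
eef_pos: [0.5097, 0.3295, 0.2314]
tcp_rot: [0.632, 3.077, 0.0]
contact_force: [0.2, 1.1, 0.9]
grip_width: 1.0
gripper_force: 0.0
time_s: 2.95
eef_pos: [0.508, 0.3304, 0.2113]
tcp_rot: [0.52, -3.097, 0.0]
contact_force: [-0.2, 0.3, -0.2]
grip_width: 0.998
gripper_force: 0.0
tcp [0.508  0.3304 0.2113] yaw -160.94 shift now [ 0.0001 -0.0004  0.0113] twist -0.0007 t 2.95
 shift after twist [ 0.0001 -0.0004  0.0113]
0.69 [301.2, 120.6, 49.0, 163.3] (0.5102710723876953, 0.33278775215148926) (0.1480366587638855, 0.03910630941390991) 18.854339599609375 [0.02732169 0.03739307 0.04076891]
loose_center 0.68 [322.8, 207.8] [0.5142 0.3318 0.02  ]
loose_cap 0.89 [325.2, 278.6] [0.5819 0.3576 0.02  ]
loose_cap 0.82 [600.3, 357.2] [0.5738 0.6667 0.02  ]
```

View pics/w1.png

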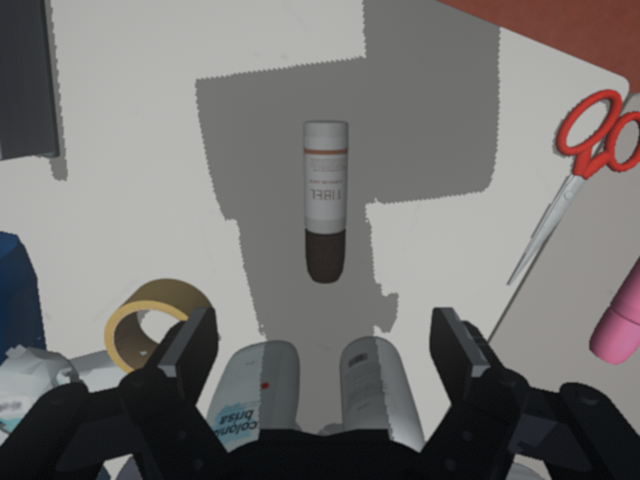

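Loose bottle seen at (325,205), lined up with the tool and with its cap away at (325,279). The pink one, at the right edge, is left alone. Going down.

```bash
python3 -m jog '[{"claw":1,"x":-0.003,"y":0.001,"z":0.03,"twist":0},{"claw":1,"x":0,"y":0,"z":0.04,"twist":0},{"claw":1,"x":0,"y":0,"z":0.04,"twist":0},{"claw":1,"x":0,"y":0,"z":0.035,"twist":0},{"claw":1,"x":0,"y":0,"z":0.03,"twist":0},{"claw":1,"x":0,"y":0,"z":0.02,"twist":0},{"claw":1,"x":0,"y":0,"z":0.015,"twist":0},{"claw":1,"x":0,"y":0,"z":0,"twist":0}]'
python3 -m jog '[{"claw":0.3,"x":0,"y":0,"z":0,"twist":0},{"claw":0,"x":0,"y":0,"z":0,"twist":0},{"claw":0,"x":0,"y":0,"z":0,"twist":0},{"claw":0,"x":0,"y":0,"z":0,"twist":0},{"claw":0,"x":0,"y":0,"z":0,"twist":0},{"claw":0,"x":0,"y":0,"z":0,"twist":0},{"claw":0,"x":0,"y":0,"z":0,"twist":0},{"claw":0,"x":0,"y":0,"z":0,"twist":0}]'
```

```text
time_s: 3.95
eef_pos: [0.5096, 0.3319, -0.0004]
tcp_rot: [0.52, -3.095, 0.001]
contact_force: [0.3, 0.4, 0.4]
grip_width: 1.0
gripper_force: 0.0
time_s: 4.75
eef_pos: [0.5115, 0.3328, 0.0027]
tcp_rot: [-0.521, 3.096, 0.001]
contact_force: [-1.1, -0.6, 6.8]
grip_width: 0.434
gripper_force: 59.5
```

```bash
python3 -m jog '[{"claw":0,"x":0,"y":0,"z":-0.03,"twist":0},{"claw":0,"x":0,"y":0,"z":-0.04,"twist":0},{"claw":0,"x":0,"y":0,"z":-0.045,"twist":0},{"claw":0,"x":0,"y":0,"z":-0.045,"twist":0},{"claw":0,"x":0.024,"y":-0.041,"z":0,"twist":0},{"claw":0,"x":0.024,"y":-0.041,"z":0,"twist":0},{"claw":0,"x":0.024,"y":-0.041,"z":0,"twist":0},{"claw":0,"x":0.024,"y":-0.041,"z":0,"twist":0}]'
python3 -m jog '[{"claw":0,"x":0.024,"y":-0.041,"z":0,"twist":0},{"claw":0,"x":0.024,"y":-0.041,"z":0,"twist":0},{"claw":0,"x":0.024,"y":-0.041,"z":0,"twist":0},{"claw":0,"x":0.024,"y":-0.041,"z":0,"twist":0},{"claw":0,"x":0,"y":0,"z":0,"twist":0.142},{"claw":0,"x":0,"y":0,"z":0,"twist":0.142},{"claw":0,"x":0,"y":0,"z":0,"twist":0.142},{"claw":0,"x":0,"y":0,"z":0,"twist":0.142}]'
python3 -m jog '[{"claw":0,"x":0,"y":0,"z":0,"twist":0.142},{"claw":0,"x":0,"y":0,"z":0,"twist":0.142},{"claw":0,"x":0,"y":0,"z":0,"twist":0.142},{"claw":0,"x":0,"y":0,"z":0,"twist":0.142},{"claw":0,"x":0,"y":0,"z":0,"twist":0.142},{"claw":0,"x":0,"y":0,"z":0,"twist":0.142},{"claw":0,"x":0,"y":0,"z":0,"twist":0.142},{"claw":0,"x":0,"y":0,"z":0,"twist":0.142}]'
cat > look2.py <<'E'
from h import *
togo(np.array([.436,-.044,.05]),101.3)
m=robot.camera_model('wrist');im,d=robot.grab_frame('wrist');save(im,'w2.png');P=cloud('wrist',d,m);np.save('P2.npy',P);np.save('i2.npy',im)
for n,z in [('dial_grip',.082),('empty_slot',.046),('loaded_slot',.046),('loaded_cap',.046),('loaded_center',.046),('pusher_face',.05),('cradle',0),('loose_center',0.17),('loose_cap',0.17)]:
    for r in robot.pinpoint('wrist',n)[:2]:
        u,v=np.round(r['location']).astype(int); print(n,round(r['score'],2),u,v,at_z('wrist',r['location'],z,m).round(4), P[min(v,479),min(u,639)].round(3))
E
python3 look2.py
```

```text
time_s: 5.55
eef_pos: [0.4731, 0.1446, 0.1619]
tcp_rot: [-0.522, 3.097, -0.0]
contact_force: [0.2, -1.0, -0.6]
grip_width: 0.437
gripper_force: 60.8
time_s: 6.35
eef_pos: [0.4366, -0.0406, 0.1618]
tcp_rot: [0.378, 3.118, -0.0]
contact_force: [-0.4, -0.6, -0.8]
grip_width: 0.433
gripper_force: 60.7
time_s: 7.15
eef_pos: [0.4366, -0.0403, 0.1618]
tcp_rot: [1.995, 2.426, 0.0]
contact_force: [-0.4, 0.0, -1.0]
grip_width: 0.439
gripper_force: 60.7
tcp [ 0.4366 -0.0403  0.1618] yaw 101.12 shift now [-0.0035 -0.0014  0.1118] twist -0.0031 t 7.15
 shift after twist [-0.0035 -0.0013  0.1118]
dial_grip 0.65 388 439 [ 0.5176 -0.1898  0.082 ] [ 0.447 -0.021  0.245]
empty_slot 0.64 327 306 [ 0.4522 -0.1042  0.046 ] [ 0.434 -0.018  0.2  ]
loaded_cap 0.91 443 319 [ 0.5453 -0.098   0.046 ] [ 0.537 -0.089  0.063]
loaded_center 0.95 451 230 [ 0.5296 -0.0251  0.046 ] [ 0.521 -0.02   0.065]
pusher_face 0.52 376 267 [ 0.4812 -0.0627  0.05  ] [ 0.449 -0.006  0.189]
cradle 0.9 376 272 [ 0.494  -0.0876  0.    ] [ 0.449 -0.008  0.187]
loose_center 0.6 322 330 [ 0.4375 -0.0462  0.17  ] [ 0.434 -0.028  0.198]
```

View pics/w2.png

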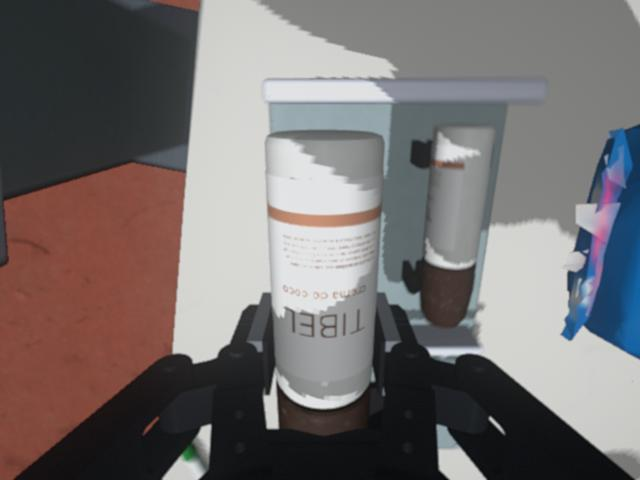

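```bash
python3 - <<'E'
from h import *
m=robot.camera_model('wrist');P=np.load('P2.npy')
M=(P[...,2]>.058)&(P[...,2]<.076); M[112:]=0; M[:60]=0; M[:,:230]=0;M[:,570:]=0
Q=P[M];print(M.sum(),cv2.minAreaRect(Q[:,:2].astype(np.float32)))
for px in [(266,80),(547,79),(266,102),(545,102)]: print(px,at_z('wrist',px,.068,m).round(4))
for k in robot.trace('wrist','loaded_center')[:1]:
    q=P[k['mask']];q=q[(q[:,2]>.045)&(q[:,2]<.08)];print('loaded',k['box'],cv2.minAreaRect(q[:,:2].astype(np.float32)),np.percentile(q[:,2],[50,98]))
for k in robot.trace('wrist','loose_center')[:1]:
    q=P[k['mask']];q=q[(q[:,2]>.12)];print('loose',k['box'],cv2.minAreaRect(q[:,:2].astype(np.float32)),np.percentile(q[:,2],[2,50,98]))
E
```

```text
7065 ((0.4655299484729767, 0.059712350368499756), (0.1691334843635559, 0.014051716774702072), 11.851618766784668)
(266, 80) [0.3844 0.0489 0.068 ]
(547, 79) [0.5462 0.0823 0.068 ]
(266, 102) [0.3862 0.0368 0.068 ]
(545, 102) [0.55  0.07  0.068]
loaded [422.0, 121.6, 72.7, 204.9] ((0.527998685836792, -0.02358366549015045), (0.037641141563653946, 0.14756526052951813), 12.248411178588867) [0.06365648 0.06708499]
loose [261.8, 130.3, 124.1, 305.3] ((0.4327069818973541, -0.020926594734191895), (0.0404103621840477, 0.1278272122144699), 10.381052017211914) [0.18511954 0.19706203 0.19999498]
```

The held bottle has its cap towards the dial. The end stop runs from (266,102) to (545,102) and the loaded bottle is at (451,230). This puts the empty slot at (0.4405,−0.044), yaw 11.8°.

```bash
python3 -m jog '[{"claw":0,"x":-0.007,"y":0.003,"z":0,"twist":-0.014},{"claw":0,"x":0,"y":0,"z":0.025,"twist":0},{"claw":0,"x":0,"y":0,"z":0.03,"twist":0},{"claw":0,"x":0,"y":0,"z":0.03,"twist":0},{"claw":0,"x":0,"y":0,"z":0.02,"twist":0},{"claw":0,"x":0,"y":0,"z":0.015,"twist":0},{"claw":0,"x":0,"y":0,"z":0.007,"twist":0},{"claw":0,"x":0,"y":0,"z":0,"twist":0}]'; python3 -m jog '[{"claw":0,"x":0,"y":0,"z":0.003,"twist":0},{"claw":0,"x":0,"y":0,"z":0,"twist":0},{"claw":0,"x":0,"y":0,"z":0,"twist":0},{"claw":0,"x":0,"y":0,"z":0,"twist":0},{"claw":0,"x":0,"y":0,"z":0,"twist":0},{"claw":0,"x":0,"y":0,"z":0,"twist":0},{"claw":0,"x":0,"y":0,"z":0,"twist":0},{"claw":0,"x":0,"y":0,"z":0,"twist":0}]'; python3 - <<'E'
from h import *
im,d=robot.grab_frame('wrist');save(im,'w3.png')
E
```

```text
time_s: 8.55
eef_pos: [0.4406, -0.0467, 0.0337]
tcp_rot: [-1.97, -2.445, 0.001]
contact_force: [-0.0, 0.3, -0.6]
grip_width: 0.437
gripper_force: 60.8
time_s: 9.35
eef_pos: [0.4409, -0.0466, 0.0313]
tcp_rot: [1.971, 2.446, -0.0]
contact_force: [0.6, -0.3, -2.1]
grip_width: 0.441
gripper_force: 60.8
```

View pics/w3.png

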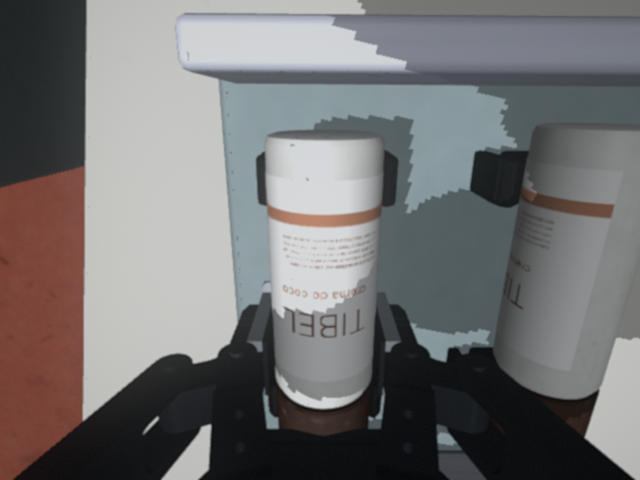

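The bottle sits centred over the far V-block (258–397, 180), level with its neighbour. Lowering until contact.

```bash
python3 -m jog '[{"claw":0,"x":0,"y":0,"z":0.002,"twist":0},{"claw":0,"x":0,"y":0,"z":0,"twist":0},{"claw":0,"x":0,"y":0,"z":0.001,"twist":0},{"claw":0,"x":0,"y":0,"z":0,"twist":0},{"claw":0,"x":0,"y":0,"z":0.001,"twist":0},{"claw":0,"x":0,"y":0,"z":0,"twist":0},{"claw":0,"x":0,"y":0,"z":0,"twist":0},{"claw":0,"x":0,"y":0,"z":0,"twist":0}]'
```

```text
time_s: 10.2
eef_pos: [0.4418, -0.0465, 0.0289]
tcp_rot: [1.971, 2.445, 0.002]
contact_force: [-4.5, 3.8, 30.2]
grip_width: 0.44
gripper_force: 64.2
```

```bash
python3 -m jog '[{"claw":0,"x":0,"y":0,"z":-0.001,"twist":0},{"claw":0.5,"x":0,"y":0,"z":0,"twist":0},{"claw":0.6,"x":0,"y":0,"z":0,"twist":0},{"claw":0.7,"x":0,"y":0,"z":0,"twist":0},{"claw":0.8,"x":0,"y":0,"z":0,"twist":0},{"claw":0.8,"x":0,"y":0,"z":0,"twist":0},{"claw":0.8,"x":0,"y":0,"z":-0.01,"twist":0},{"claw":0.8,"x":0,"y":0,"z":-0.02,"twist":0}]'; python3 -m jog '[{"claw":0.8,"x":0,"y":0,"z":-0.025,"twist":0},{"claw":0.8,"x":0,"y":0,"z":-0.03,"twist":0},{"claw":0.8,"x":0,"y":0,"z":-0.04,"twist":0},{"claw":0.8,"x":0,"y":0,"z":-0.045,"twist":0},{"claw":0.8,"x":0,"y":0,"z":-0.03,"twist":0},{"claw":0.8,"x":-0.04,"y":0.01,"z":0,"twist":0},{"claw":0.8,"x":-0.04,"y":0.01,"z":0,"twist":0},{"claw":0.8,"x":0,"y":0,"z":0,"twist":0}]'; python3 look2.py
```

```text
time_s: 11.0
eef_pos: [0.4398, -0.0463, 0.0582]
tcp_rot: [-1.97, -2.444, 0.002]
contact_force: [-0.4, -0.7, 0.3]
grip_width: 0.798
gripper_force: 0.0
time_s: 11.8
eef_pos: [0.4794, -0.1241, 0.2292]
tcp_rot: [1.973, 2.441, -0.0]
contact_force: [0.9, 0.4, 1.0]
grip_width: 0.805
gripper_force: 0.0
tcp [ 0.4794 -0.1241  0.2292] yaw 102.11 shift now [ 0.0879 -0.026   0.1789] twist 0.0141 t 11.8
 shift after twist [ 0.0871 -0.0269  0.1792]
dial_grip 0.63 347 295 [ 0.5155 -0.1912  0.082 ] [ 0.514 -0.187  0.091]
dial_grip 0.53 531 368 [ 0.7029 -0.23    0.082 ] [ 0.536 -0.1    0.284]
loaded_cap 0.84 402 190 [ 0.5464 -0.0972  0.046 ] [ 0.543 -0.095  0.059]
loaded_center 0.91 408 101 [ 0.5308 -0.0249  0.046 ] [ 0.526 -0.026  0.066]
loaded_center 0.23 296 104 [ 0.4406 -0.0461  0.046 ] [ 0.442 -0.046  0.067]
pusher_face 0.77 350 203 [ 0.5035 -0.1178  0.05  ] [ 0.505 -0.121  0.039]
cradle 0.68 344 154 [ 0.492  -0.0824  0.    ] [ 0.491 -0.082  0.01 ]
cradle 0.66 298 105 [ 0.439  -0.0478  0.    ] [ 0.443 -0.046  0.066]
loose_center 0.76 296 107 [ 0.4487 -0.0462  0.17  ] [ 0.442 -0.048  0.067]
loose_cap 0.6 300 192 [ 0.4593 -0.0897  0.17  ] [ 0.458 -0.115  0.06 ]
```

View pics/w2.png

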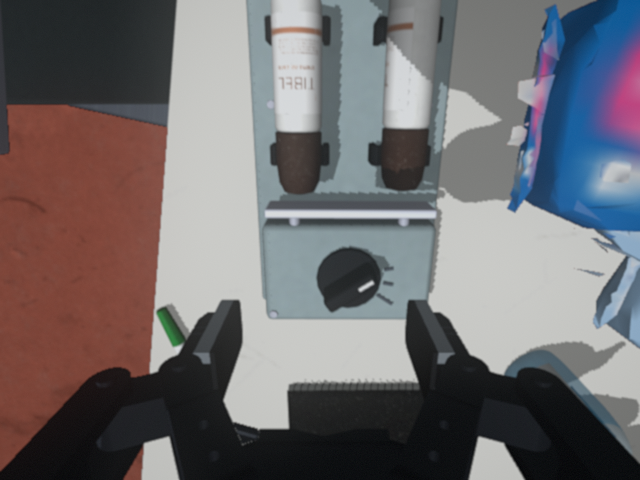

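Both bottles lie in the slots, caps to the dial ((298,165) and (404,160)). The dial is at about (349,278) with the white line to the right. Measuring the bar.

```bash
python3 - <<'E'
from h import *
P=np.load('P2.npy');D=np.hypot(P[...,0]-.5155,P[...,1]+.189)
M=(D<.04)&(P[...,2]>.077)&(P[...,2]<.1);Q=P[M][:,:2].astype(np.float32);print(M.sum(),cv2.minAreaRect(Q),Q.mean(0),np.percentile(P[M][:,2],95))
w=np.linalg.svd(Q-Q.mean(0),full_matrices=False)[2][0];print(np.degrees(np.arctan2(w[1],w[0])))
M=(D<.045)&(P[...,2]>.056)&(P[...,2]<.1);Q=P[M][:,:2].astype(np.float32);print(M.sum(),cv2.minEnclosingCircle(Q))
togo(np.array([.5165,-.188,.2]),11.8+34.4+180)
print(robot.state()['joint_pos'])
E
```

```text
1123 ((0.5170397162437439, -0.18615791201591492), (0.04992789402604103, 0.014117526821792126), 46.65285110473633) [ 0.5166382  -0.18403661] 0.09092882033646954
-134.03232
3136 ((0.5218522548675537, -0.18568775057792664), 0.034187957644462585)
tcp [ 0.4773 -0.12    0.2284] yaw 102.3 shift now [-0.0748  0.0238  0.0284] twist -2.1624 t 12.3
 shift after twist [ 0.022  -0.0754  0.0284]
[-3.94929901e-01  2.30198007e-01 -2.42979912e-01  1.09759229e+00
  2.13880203e-05  9.61144263e-01]
```

```bash
python3 -m jog '[{"claw":0.8,"x":-0.037,"y":0.012,"z":0,"twist":0},{"claw":0.8,"x":-0.037,"y":0.0125,"z":0,"twist":0},{"claw":0.8,"x":0,"y":0,"z":0,"twist":-0.144},{"claw":0.8,"x":0,"y":0,"z":0,"twist":-0.144},{"claw":0.8,"x":0,"y":0,"z":0,"twist":-0.144},{"claw":0.8,"x":0,"y":0,"z":0,"twist":-0.144},{"claw":0.8,"x":0,"y":0,"z":0,"twist":-0.144},{"claw":0.8,"x":0,"y":0,"z":0,"twist":-0.144}]'
python3 -m jog '[{"claw":0.8,"x":0,"y":0,"z":0,"twist":-0.144},{"claw":0.8,"x":0,"y":0,"z":0,"twist":-0.144},{"claw":0.8,"x":0,"y":0,"z":0,"twist":-0.144},{"claw":0.8,"x":0,"y":0,"z":0,"twist":-0.144},{"claw":0.8,"x":0,"y":0,"z":0,"twist":-0.144},{"claw":0.8,"x":0,"y":0,"z":0,"twist":-0.144},{"claw":0.8,"x":0,"y":0,"z":0,"twist":-0.144},{"claw":0.8,"x":0,"y":0,"z":0,"twist":-0.144}]'
python3 -m jog '[{"claw":0.8,"x":0,"y":0,"z":0.01,"twist":-0.144},{"claw":0.8,"x":0,"y":0,"z":0.04,"twist":0},{"claw":0.8,"x":0,"y":0,"z":0.04,"twist":0},{"claw":0.8,"x":0,"y":0,"z":0,"twist":0},{"claw":0.8,"x":0,"y":0,"z":0,"twist":0},{"claw":0.8,"x":0,"y":0,"z":0,"twist":0},{"claw":0.8,"x":0,"y":0,"z":0,"twist":0},{"claw":0.8,"x":0,"y":0,"z":0,"twist":0}]'
python3 - <<'E'
from h import *
togo(np.array([.517,-.187,.065]),226.4)
E
```

```text
time_s: 13.1
eef_pos: [0.5171, -0.1873, 0.2283]
tcp_rot: [-0.757, -3.049, -0.0]
contact_force: [-0.4, 0.1, 0.0]
grip_width: 0.801
gripper_force: 0.0
time_s: 13.9
eef_pos: [0.5171, -0.1873, 0.2283]
tcp_rot: [1.026, -2.969, -0.0]
contact_force: [0.0, -0.5, 0.0]
grip_width: 0.796
gripper_force: 0.0
time_s: 14.7
eef_pos: [0.5179, -0.188, 0.1397]
tcp_rot: [-1.227, 2.89, -0.003]
contact_force: [0.4, 0.1, -0.2]
grip_width: 0.798
gripper_force: 0.0
tcp [ 0.5179 -0.188   0.1397] yaw -133.98 shift now [-0.      0.0015  0.0747] twist -0.0066 t 14.7
 shift after twist [-0.0001  0.0014  0.0747]
```

```bash
python3 -m jog '[{"claw":0.8,"x":0,"y":0.001,"z":0.03,"twist":0},{"claw":0.6,"x":0,"y":0,"z":0.025,"twist":0},{"claw":0.6,"x":0,"y":0,"z":0.012,"twist":0},{"claw":0.6,"x":0,"y":0,"z":0.007,"twist":0},{"claw":0.6,"x":0,"y":0,"z":0,"twist":0},{"claw":0.4,"x":0,"y":0,"z":0,"twist":0},{"claw":0.2,"x":0,"y":0,"z":0,"twist":0},{"claw":0,"x":0,"y":0,"z":0,"twist":0}]'
python3 -m jog '[{"claw":0,"x":0,"y":0,"z":0,"twist":0},{"claw":0,"x":0,"y":0,"z":0,"twist":0},{"claw":0,"x":0,"y":0,"z":0,"twist":0},{"claw":0,"x":0,"y":0,"z":0,"twist":0},{"claw":0,"x":0,"y":0,"z":0,"twist":0},{"claw":0,"x":0,"y":0,"z":0,"twist":0},{"claw":0,"x":0,"y":0,"z":0,"twist":0},{"claw":0,"x":0,"y":0,"z":0,"twist":0}]'
python3 - <<'E'
from h import *
togo(np.array([.517,-.187,.065]),226.4)
im,d=robot.grab_frame('wrist');save(im,'w5.png')
E
```

```text
time_s: 15.5
eef_pos: [0.5169, -0.1871, 0.0654]
tcp_rot: [-1.228, 2.891, -0.001]
contact_force: [-1.3, -0.3, 5.2]
grip_width: 0.148
gripper_force: 59.5
time_s: 16.3
eef_pos: [0.5169, -0.1871, 0.0654]
tcp_rot: [-1.228, 2.891, -0.002]
contact_force: [-1.6, -0.2, 6.0]
grip_width: 0.151
gripper_force: 59.4
tcp [ 0.5169 -0.1871  0.0654] yaw -133.97 shift now [-0.0001 -0.      0.0004] twist -0.0065 t 16.3
 shift after twist [-0.0001 -0.      0.0004]
```

View pics/w5.png

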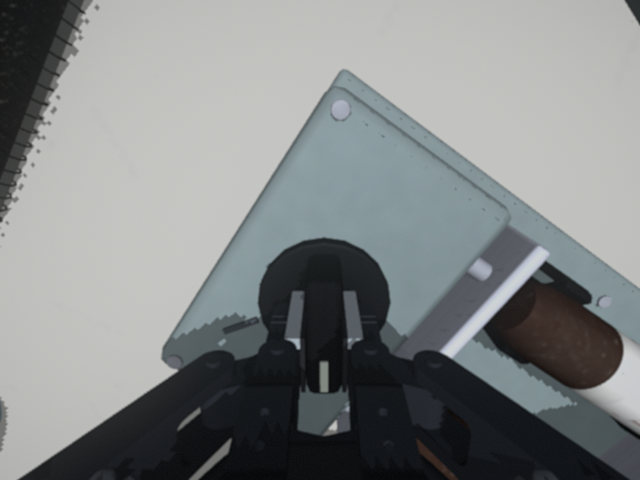

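Bar gripped squarely ((325,330), white line at (323,378)), with low side forces. Turning.

```bash
python3 -m jog '[{"claw":0,"x":0,"y":0,"z":0,"twist":0.1},{"claw":0,"x":0,"y":0,"z":0,"twist":0.1},{"claw":0,"x":0,"y":0,"z":0,"twist":0.1},{"claw":0,"x":0,"y":0,"z":0,"twist":0.1},{"claw":0,"x":0,"y":0,"z":0,"twist":0.1},{"claw":0,"x":0,"y":0,"z":0,"twist":0.1},{"claw":0,"x":0,"y":0,"z":0,"twist":0.1},{"claw":0,"x":0,"y":0,"z":0,"twist":0.1}]'
python3 -m jog '[{"claw":0,"x":0,"y":0,"z":0,"twist":0.1},{"claw":0,"x":0,"y":0,"z":0,"twist":0.1},{"claw":0,"x":0,"y":0,"z":0,"twist":0.1},{"claw":0,"x":0,"y":0,"z":0,"twist":0.06},{"claw":0,"x":0,"y":0,"z":0,"twist":0.04},{"claw":0,"x":0,"y":0,"z":0,"twist":0},{"claw":0,"x":0,"y":0,"z":0,"twist":0},{"claw":0,"x":0,"y":0,"z":0,"twist":0}]'
cat > chk.py <<'E'
from h import *
togo(np.array([.517,-.187,.065]),226.03-68.75)
s=robot.state();print(s['contact_force'].round(1),s['ft_torque'].round(2),s['grip_width'],s['gripper_force'])
im,d=robot.grab_frame('top');save(cv2.resize(im[190:300,330:460],None,fx=5,fy=5,interpolation=cv2.INTER_CUBIC),'t6.png')
P=cloud('top',d);k=robot.trace('top','loaded_center')
for r in k[:3]: print(r['score'],r['box'])
im,d=robot.grab_frame('wrist');save(im,'w6.png')
E
python3 chk.py
```

```text
time_s: 17.15
eef_pos: [0.5168, -0.1869, 0.0653]
tcp_rot: [0.001, 3.141, -0.0]
contact_force: [-2.0, 1.8, 6.3]
grip_width: 0.155
gripper_force: 59.7
time_s: 17.95
eef_pos: [0.5168, -0.1867, 0.0653]
tcp_rot: [0.618, 3.079, 0.0]
contact_force: [-1.1, 2.7, 8.1]
grip_width: 0.148
gripper_force: 59.7
tcp [ 0.5168 -0.1867  0.0653] yaw 157.29 shift now [-0.0003 -0.0002  0.0003] twist 0.0002 t 17.95
 shift after twist [-0.0003 -0.0002  0.0003]
[-1.1  2.7  8.1] [0.48 0.32 0.14] 0.14838795645536787 59.70681667327881
0.7 [339.9, 241.4, 44.3, 17.1]
```

View pics/w6.png

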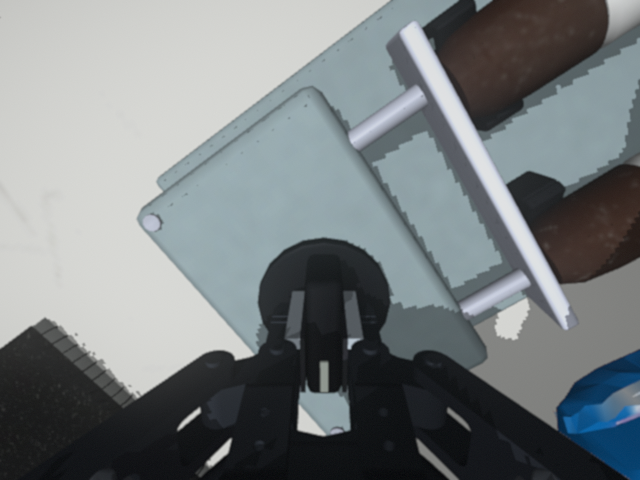

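View pics/t6.png

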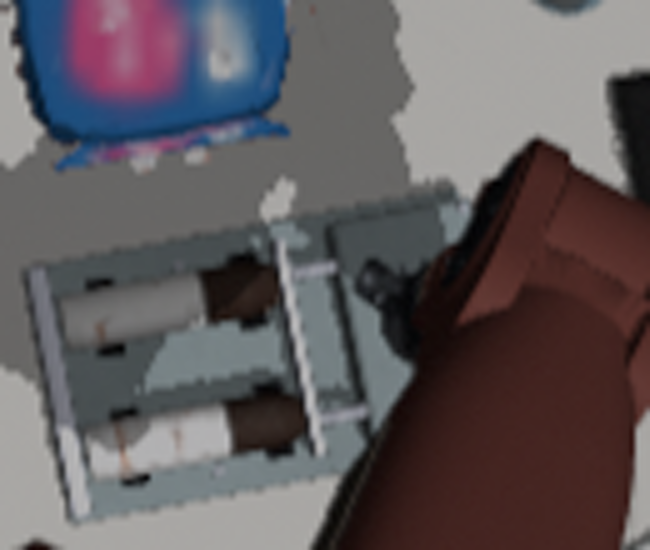

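The pusher has advanced and meets both caps ((470,80) and (590,230)), and the dial has turned 1.2 rad with the grip bar still square. A small nudge makes sure of the third notch, then I hand in.

```bash
python3 -m jog '[{"claw":0,"x":0,"y":0,"z":0,"twist":0.015},{"claw":0,"x":0,"y":0,"z":0,"twist":0},{"claw":0,"x":0,"y":0,"z":0,"twist":0},{"claw":0,"x":0,"y":0,"z":0,"twist":0},{"claw":0,"x":0,"y":0,"z":0,"twist":0},{"claw":0,"x":0,"y":0,"z":0,"twist":0},{"claw":0,"x":0,"y":0,"z":0,"twist":0},{"claw":0,"x":0,"y":0,"z":0,"twist":0}]'
python3 -c "
from h import *
togo(np.array([.517,-.187,.065]),226.03-68.75); print(robot.sign_off())"
```

```text
time_s: 18.9
eef_pos: [0.5168, -0.1867, 0.0653]
tcp_rot: [0.641, 3.074, 0.0]
contact_force: [-0.5, 2.9, 7.5]
grip_width: 0.149
gripper_force: 59.7
tcp [ 0.5168 -0.1867  0.0653] yaw 156.44 shift now [-0.0003 -0.0002  0.0003] twist -0.0147 t 18.9
 shift after twist [-0.0003 -0.0002  0.0003]
the job is handed in; nothing more can be done
None
```

The loose cream bottle lies in the empty slot with its cap to the dial, the dial is gripped and held about 1.2 rad clockwise at its third notch with the pusher against both bottles, and the job was handed in at 18.9 s (no verdict was returned).

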